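Weigh the jar from behind the reagent bottles

ROBOT

A 6-joint arm with a two-finger parallel gripper is mounted at the origin on the work surface. World frame = base frame: x ahead of the robot, y to its left, z up, the work surface at z = 0. Lengths are in mm, angles in rad, forces in N, time in s.
With the tool pointing down it reaches from about 375 to 750 mm from the base axis. Payload 9 kg.
Tool frame: the origin (TCP) lies between the finger pads; the fingertips stand 11 mm ahead of it and the grasp point (between the pads) lies 8 mm behind it (robot.finger_overhang is the distance from the TCP to the fingertips, in mm); z points along the fingers, x is the direction in which the jaws open and shut, and the axes are right-handed (so a half turn about z gives the same grasp; the last joint's range is limited). The gripper opens to 85 mm and grips with 20 to 120 N. Pads are 22 mm wide; open, the fingers measure 114 mm over their backs; the gripper's body (76 mm by 85 mm) begins 54 mm behind the grasp point. The pads swing forward as they close: fully open they stand 13 mm farther back than shut.
Start: joints at [-1.343, 0.104, 0.097, 1.564, 0, 1.353], TCP at [258.721, -541.386, 242.331] pointing down, gripper open.
Joint ranges: [-2.99, 2.99], [-0.84, 1.86], [-1.1, 1.16], [-1.84, 2.11], [-1.51, 1.56], [-3.14, 3.14]. Speed limits (rad/s): [2.22, 2.22, 2.57, 3.14, 3.14, 3.14].

INTERFACE

Orientations are given as a unit quaternion [w, x, y, z].
In Python, from cell import robot gives the robot as it stands.
- The arm moves only by the tool servo_tool, never from a script. Its argument "increments" is a list that holds one entry, the list of rows, each a list of 5 numbers: the shift along the world's x, y, z in m, then the turn about the world's z in degrees, then the gripper's target within -1 to 1 (fully open at 1, half-way at 0, shut at -1). In form: [[[x, y, z, turn, hand], ...]]. A call has 1 to 10 rows; each row is the pose to reach, as a shift and turn from the pose commanded when the call began; what a row does not reach only later rows make up. A row lasts 1/12 s, in which the tool goes at most 41.7 mm and 7.16 degrees, less where a joint would pass 70% of its speed; a pose out of reach is approached as far as the arm can. A call with a gripper value outside its range is refused whole. The fingers move at their own pace and stop on an object; the grip force is fixed at half the most. Time passes only in rows, so rows that repeat a pose let the fingers close. It gives the time, the measured TCP pose, the force and the opening at its end, in the units of the state.
- robot.sense(): the state, without advancing time (a new reading comes with each control period).
- robot.read_camera(name): name is "scene" or "side" or "wrist"; returns the picture (480x640x3 uint8, red, green, blue); there is no depth.
- robot.camera_model(name): a dict with "K" (3x3 intrinsics, pixels), "D" ([k1, k2, p1, p2, k3] as OpenCV has them; the pictures are not rectified), "R" (3x3) and "t" (3): a world point X has camera coordinates R X + t; the wrist camera has in their place "tool_from_camera" (4x4, takes a point from camera to tool coordinates, whose origin is the TCP and whose axes are the tool frame's). Camera axes: x right, y down, z forward; pixel columns grow to the right and rows downward; lengths in mm; the calibration is good to about 2 mm. A picture is of the moment at which its call begins: read the wrist's pose just before it. camera_model takes no time and is no camera call.
- robot.close_job(): hands the job in, once; it reports no verdict.
The state is a dict: "time": time; "joint_positions": joint angles; "qvel": joint speeds; "effort": joint torques, N m; "position": TCP position; "tcp_rot": TCP orientation; "force": force on the tool from outside, world axes, zero at the start; "torque": the same for the moment, N m; "grip_width": finger opening in mm.
Only numpy, scipy, OpenCV 4.12 (cv2) and the standard library are available. Lean on these libraries where they do the work, as an engineer would, in place of code of your own. Each camera call takes 0.05 s, during which the arm holds its last target. There are 200 camera calls.

TASK

The small amber jar at the back of the white storage tray has to go on the balance, but the three capped reagent bottles stand in its way: first set all three bottles upright on the grey mat, then, with all three still there, put the jar upright on the centre of the balance pan and let go of it. After that, put the bottles back into the tray, each standing upright on the middle of the pad of its own cap colour. Do not tip over the bottles or the jar, and leave the conical flask alone.

Things in the scene. Friction and masses are not known exactly. Their poses are not given: they have to be found in the camera images.
- bottle_red: Loose white plastic reagent bottle with a red screw cap (and a thin red band on its paper label), 130 mm tall, about 0.13 to 0.25 kg. Body 50 mm diameter up to 85 mm, cone shoulder to 100 mm, then the closed cap, 34 mm diameter, from 100 to 130 mm: take it by the cap from above. Origin: centre of its underside, z up along its axis. At the start it stands upright in the storage tray on some pad, not necessarily its own.
- bottle_blue: Loose white plastic reagent bottle with a blue screw cap (and a thin blue band on its paper label), 130 mm tall, about 0.13 to 0.25 kg. Body 50 mm diameter up to 85 mm, cone shoulder to 100 mm, then the closed cap, 34 mm diameter, from 100 to 130 mm: take it by the cap from above. Origin: centre of its underside, z up along its axis. At the start it stands upright in the storage tray on some pad, not necessarily its own.
- bottle_green: Loose white plastic reagent bottle with a green screw cap (and a thin green band on its paper label), 130 mm tall, about 0.13 to 0.25 kg. Body 50 mm diameter up to 85 mm, cone shoulder to 100 mm, then the closed cap, 34 mm diameter, from 100 to 130 mm: take it by the cap from above. Origin: centre of its underside, z up along its axis. At the start it stands upright in the storage tray on some pad, not necessarily its own.
- pad_red: Fixed red disc, 66 mm diameter, 2 mm thick, lying on the 6 mm floor of the white storage tray (190 x 200 mm, rim 14 mm high; it stands somewhere in the middle of the bench at some yaw): the home of the red-capped bottle. Origin: centre of its underside; a bottle stands 2 mm above it. The three pads lie on three sides of the jar, roughly 50 to 65 mm from it, centres 85 mm or more apart.
- pad_blue: Fixed blue disc, 66 mm diameter, 2 mm thick, lying on the 6 mm floor of the white storage tray (190 x 200 mm, rim 14 mm high; it stands somewhere in the middle of the bench at some yaw): the home of the blue-capped bottle. Origin: centre of its underside; a bottle stands 2 mm above it. The three pads lie on three sides of the jar, roughly 50 to 65 mm from it, centres 85 mm or more apart.
- pad_green: Fixed green disc, 66 mm diameter, 2 mm thick, lying on the 6 mm floor of the white storage tray (190 x 200 mm, rim 14 mm high; it stands somewhere in the middle of the bench at some yaw): the home of the green-capped bottle. Origin: centre of its underside; a bottle stands 2 mm above it. The three pads lie on three sides of the jar, roughly 50 to 65 mm from it, centres 85 mm or more apart.
- jar: Loose small amber glass jar with a flat black lid, 40 mm diameter all the way up, 46 mm tall, about 0.06 to 0.13 kg. Origin: centre of its underside, z up. It starts upright on the tray's white floor at the back, hemmed in by the three tall bottles (gaps of about 10 mm), so a gripper cannot get down to it until they are gone.
- mat: Fixed plain grey plastic mat, 240 mm (its x) by 120 mm (its y), 4 mm thick, on one side of the tray (left or right): the side area. Origin: centre of its underside; its top is 4 mm above it.
- balance: Fixed white laboratory balance on the other side of the tray: housing 200 mm (x) by 160 mm (y), 45 mm high, with a round steel weighing pan of 110 mm diameter whose flat top is 58 mm above the bench. Origin: on the bench directly below the centre of the pan; z up. The pan does not move. The green display lies at its -x end, the end towards the robot.
- flask: Loose conical glass flask, 72 mm wide at the foot, 113 mm tall, standing empty on the bench beyond the tray, to the left or right; a bystander to be left alone. Origin: centre of its underside.
Things that resemble listed ones, but are neither listed nor needed, are in the scene too. Of the things like the jar, leave any that is blue; of the rest the smaller one is meant.

How it is judged (in metres and radians):
On the way, in this order (a step that is already met when the one before it is completed fails the run):
1. all three bottles stand upright and released on the grey mat at the same time (x of bottle_red in the frame of mat between -0.11 and 0.11 m and y of bottle_red in the frame of mat between -0.05 and 0.05 m and z of bottle_red in the frame of mat between 0 and 0.009 m and angle between each of bottle_red, bottle_blue, bottle_green's own z axis and vertical below 0.12 rad and linear speed of each of bottle_red, bottle_blue, bottle_green below 0.03 m/s and contact force between the fingers and bottle_red below 0.3 N and x of bottle_blue in the frame of mat between -0.11 and 0.11 m and y of bottle_blue in the frame of mat between -0.05 and 0.05 m and z of bottle_blue in the frame of mat between 0 and 0.009 m and contact force between the fingers and bottle_blue below 0.3 N and x of bottle_green in the frame of mat between -0.11 and 0.11 m and y of bottle_green in the frame of mat between -0.05 and 0.05 m and z of bottle_green in the frame of mat between 0 and 0.009 m and contact force between the fingers and bottle_green below 0.3 N), for 0.2 s.
2. the jar stands released on the balance pan while the three bottles are still on the mat (all of step 1 and horizontal distance between jar and balance below 0.015 m and z of jar in the frame of balance between 0.053 and 0.063 m and angle between jar's own z axis and vertical below 0.12 rad and linear speed of jar below 0.03 m/s and contact force between the fingers and jar below 0.3 N), for 0.3 s.
At the end, for the whole second after the job is handed in: The jar stands upright and at rest on the balance pan, within 15 mm of its centre, and each bottle stands upright and at rest on the pad of its cap colour, within 12 mm of the pad's centre; all are released (horizontal distance between jar and balance below 0.015 m and z of jar in the frame of balance between 0.053 and 0.063 m and angle between each of jar, bottle_red, bottle_blue, bottle_green's own z axis and vertical below 0.12 rad and linear speed of each of jar, bottle_red, bottle_blue, bottle_green below 0.03 m/s and contact force between the fingers and jar below 0.3 N and horizontal distance between bottle_red and pad_red below 0.012 m and z of bottle_red in the frame of pad_red between -0.002 and 0.006 m and contact force between the fingers and bottle_red below 0.3 N and horizontal distance between bottle_blue and pad_blue below 0.012 m and z of bottle_blue in the frame of pad_blue between -0.002 and 0.006 m and contact force between the fingers and bottle_blue below 0.3 N and horizontal distance between bottle_green and pad_green below 0.012 m and z of bottle_green in the frame of pad_green between -0.002 and 0.006 m and contact force between the fingers and bottle_green below 0.3 N); the robot touches nothing.
It fails at once if a bottle or the jar is tipped over (leaning more than 40 degrees) (angle between any of bottle_red, bottle_blue, bottle_green, jar's own z axis and vertical above 0.7 rad).
It fails at once if the conical flask is shoved more than 30 mm or tipped (distance of flask from where it was at the start of the episode above 0.03 m or angle between flask's own z axis and vertical above 0.5 rad).
It also fails if it takes over 128 s, if anything falls off the work surface, if the arm or the gripper's body presses on something with over 40 N, if the wrist force passes 120 N, or if a joint passes its speed limit or range.

## Working session

There is one attempt and no reset: what is moved stays moved. The work goes in short steps, Python scripts to look and compute and a tool call to move; the robot and the scene stay as the last step left them, time stands still between calls to the robot, and variables do not carry over. Pictures are saved under pics/ and viewed, about 12 in all and at most 16, crops included, and the job is handed in when it is done.

Besides the shell and the picture viewer there is one more tool, called after "Request:" as name(argument=value, ...), one argument or row to a line, values as JSON. servo_tool: Moves the arm, as the interface text tells. Its arguments: {"type":"object","properties":{"increments":{"type":"array","items":{"type":"array","items":{"type":"array","items":{"type":"number"}}}}},"required":["increments"]}

```bash
mkdir -p pics; ls; python3 - <<'E'
from cell import robot
import cv2
for n in("scene","side"):
    cv2.imwrite(f"pics/{n}0.png",robot.read_camera(n)[:,:,::-1])
    m=robot.camera_model(n);print(n,m)
print(robot.camera_model("wrist"));print(robot.sense())
E
```

```text
pics
scene {'K': array([[608.90311046,   0.        , 320.5413731 ],
       [  0.        , 608.90311046, 240.69786197],
       [  0.        ,   0.        ,   1.        ]]), 'D': array([-0.16337739,  0.        ,  0.        ,  0.        ,  0.        ]), 'R': array([[ 0.5339667 ,  0.8453559 ,  0.0159048 ],
       [ 0.58969721, -0.35886819, -0.72351283],
       [-0.60591811,  0.39571078, -0.69012769]]), 't': array([-311.07188336, -302.70892662, 1423.55469147])}
side {'K': array([[559.3567737 ,   0.        , 320.12038329],
       [  0.        , 559.3567737 , 240.1725691 ],
       [  0.        ,   0.        ,   1.        ]]), 'D': array([-0.08103456,  0.        ,  0.        ,  0.        ,  0.        ]), 'R': array([[-0.87809296, -0.47824061, -0.01544907],
       [-0.35113293,  0.66597322, -0.65816816],
       [ 0.32505141, -0.57250815, -0.75271243]]), 't': array([486.55166074, 218.1168286 , 821.35708642])}
{'K': array([[378.75336552,   0.        , 321.56155678],
       [  0.        , 378.75336552, 231.4595871 ],
       [  0.        ,   0.        ,   1.        ]]), 'D': array([-0.02355433,  
[... 397 characters left out ...]
.00000000e+00]])}
{'time': 0.1, 'joint_positions': array([-1.34271430e+00,  1.04663804e-01,  9.65576817e-02,  1.56386936e+00,
       -2.27523520e-05,  1.35306478e+00]), 'qvel': array([-0.00048941, -0.00105724,  0.00128536, -0.00216043, -0.00097325,
       -0.00213381]), 'effort': array([ 8.33363127e-03, -5.58214474e+01,  5.04712737e+01,  1.34564016e-02,
       -2.36441128e-04, -8.54186567e-06]), 'position': array([ 258.63779674, -541.09240368,  241.59173828]), 'tcp_rot': array([-4.06646925e-04,  8.45928956e-01, -5.33295278e-01, -4.27050100e-04]), 'force': array([ 0.47635877, -0.05265906, -0.06084004]), 'torque': array([ 0.00500523, -0.06720947,  0.03543517]), 'grip_width': 85.82141440894296}
```

View pics/scene0.png

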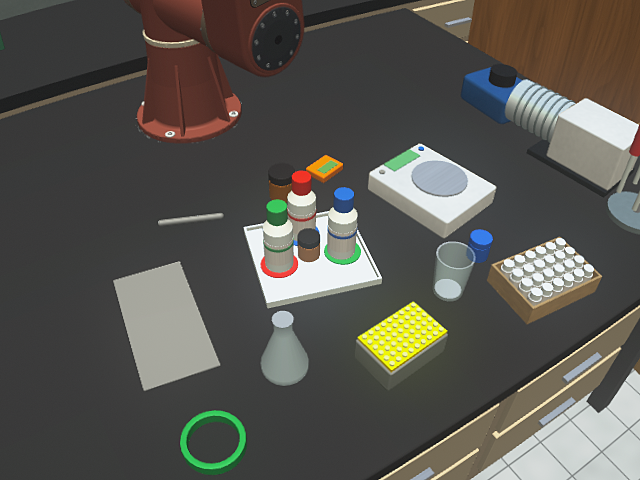

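View pics/side0.png

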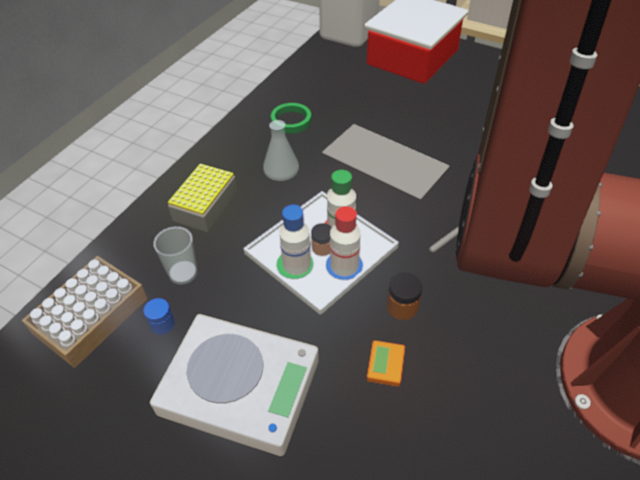

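```bash
cat > h.py <<'E'
from cell import robot
import cv2, numpy as np
from scipy.spatial.transform import Rotation as Ro
def model(n,s=None):
    m=robot.camera_model(n)
    if n!="wrist": return m["K"],m["D"],m["R"],m["t"]
    s=s or robot.sense(); q=s["tcp_rot"]
    T=np.eye(4);T[:3,:3]=Ro.from_quat(np.r_[q[1:],q[0]]).as_matrix();T[:3,3]=s["position"]
    C=np.linalg.inv(T@m["tool_from_camera"]); return m["K"],m["D"],C[:3,:3],C[:3,3]
def cast(M,uv,z):
    K,D,R,t=M
    p=cv2.undistortPoints(np.float64(uv).reshape(-1,1,2),K,D)[:,0]
    d=np.c_[p,np.ones(len(p))]@R; c=-R.T@t
    return (c+d*((z-c[2])/d[:,2])[:,None])[:,:2].round(1)
HS={"red":(172,8),"green":(50,80),"blue":(100,130)}
def mask(im,col,s=110,v=60):
    h=cv2.cvtColor(im,cv2.COLOR_RGB2HSV);a,b=HS[col];H=h[...,0]
    k=(H>=a)&(H<=b) if a<b else (H>=a)|(H<=b)
    return np.uint8(k&(h[...,1]>s)&(h[...,2]>v))
def blobs(m,amin=60):
    n,l,st,c=cv2.connectedComponentsWithStats(m)
    return [(st[i,4],*st[i,:4],c[i].round(1)) for i in range(1,n) if st[i,4]>amin],l
E
python3 - <<'E'
from h import *
for n in("scene","side"):
    im=cv2.imread(f"pics/{n}0.png")[:,:,::-1].copy();M=model(n)
    for c in HS:
        for b in blobs(mask(im,c))[0]:
            if 220<b[5][0]<400 and 150<b[5][1]<300: print(n,c,b[:5],b[5],cast(M,[b[5]],123)[0],"pad",cast(M,[b[5]],8)[0])
    h=cv2.cvtColor(im,cv2.COLOR_RGB2HSV)
    seed={"scene":[(165,325),(440,178)],"side":[(390,160),(225,368)]}[n]
    for s,z in zip(seed,(4,58)):
        f=np.zeros((482,642),np.uint8);cv2.floodFill(im.copy(),f,s,0,(6,)*3,(6,)*3,4|cv2.FLOODFILL_MASK_ONLY|255<<8|cv2.FLOODFILL_FIXED_RANGE*0)
        f=f[1:-1,1:-1];f=cv2.morphologyEx(f,cv2.MORPH_OPEN,np.ones((3,3)));c=max(cv2.findContours(f,0,2)[0],key=cv2.contourArea)
        P=np.float32(cast(M,c[:,0],z));r=cv2.minAreaRect(P)
        print(n,s,cv2.contourArea(c),r,cv2.boxPoints(r).tolist())
print(cast(model("scene"),[(309,236)],50),cast(model("side"),[(321,232)],50))
E
```

```text
scene red (np.int32(442), np.int32(291), np.int32(170), np.int32(21), np.int32(26)) [301.1 182.4] [501.2   9.8] pad [375.4  84.4]
scene red (np.int32(77), np.int32(288), np.int32(212), np.int32(28), np.int32(10)) [302.2 218. ] [580.9 -35.9] pad [469.3  30.6]
scene red (np.int32(286), np.int32(261), np.int32(256), np.int32(37), np.int32(22)) [279.4 269.2] [ 660.3 -122.6] pad [562.9 -71.6]
scene green (np.int32(101), np.int32(319), np.int32(161), np.int32(18), np.int32(12)) [327.3 166.6] [486.5  72.5] pad [358.1 158.3]
scene green (np.int32(472), np.int32(266), np.int32(199), np.int32(21), np.int32(27)) [276.5 212. ] [546.8 -63.8] pad [429.1  -2.3]
scene green (np.int32(252), np.int32(324), np.int32(243), np.int32(37), np.int32(22)) [344.7 256.2] [687.8 -26. ] pad [595.3  42.3]
scene blue (np.int32(463), np.int32(333), np.int32(187), np.int32(21), np.int32(26)) [343.3 199.4] [576.3  46.2] pad [463.9 127.3]
scene (165, 325) 8045.5 ((559.5076293945312, -287.51422119140625), (118.44847869873047, 237.80230712890625), 82.07494354248047) [[433.57635498046875, -329.77899169921875], [669.10748
[... 944 characters left out ...]
np.int32(326), np.int32(257), np.int32(36), np.int32(22)) [342.5 270.4] [458.8 102.4] pad [498.3  21.4]
side (390, 160) 4017.0 ((556.8269653320312, -286.31103515625), (117.47871398925781, 236.0887908935547), 81.86988830566406) [[431.6619873046875, -327.7659912109375], [665.3779296875, -361.154052734375], [681.991943359375, -244.8560791015625], [448.2760009765625, -211.468017578125]]
side (225, 368) 3892.5 ((550.7376708984375, 290.0109558105469), (107.1686782836914, 105.9516372680664), 79.40522766113281) [[488.8128662109375, 247.08035278320312], [592.958251953125, 227.59988403320312], [612.6624755859375, 332.9415588378906], [508.51708984375, 352.4220275878906]]
[[556.2  -7.8]] [[555.1  -6.7]]
```

Request:
servo_tool(
  increments=[
    [[0.0145, 0.0238, 0, 7, 0.3], [0.029, 0.0476, 0, 14, 0.3], [0.0435, 0.0714, 0, 21, 0.3], [0.058, 0.0952, 0, 28, 0.3], [0.0725, 0.119, 0, 35, 0.3], [0.087, 0.1428, 0, 42, 0.3], [0.1015, 0.1666, 0, 49, 0.3], [0.116, 0.1904, 0, 56, 0.3], [0.1305, 0.2142, 0, 63, 0.3], [0.145, 0.238, 0, 70, 0.3]],
  ],
)

```text
time: 0.93
position: [404.1, -302.0, 242.0]
tcp_rot: [-0.0, 0.999, 0.051, -0.0]
force: [0.1, 0.3, -0.2]
grip_width: 55.7
```

Request:
servo_tool(
  increments=[
    [[0.0145, 0.0238, 0, 7, 0.3], [0.029, 0.0476, 0, 14, 0.3], [0.0435, 0.0714, 0, 21, 0.3], [0.058, 0.0952, 0, 28, 0.3], [0.0725, 0.119, 0, 35, 0.3], [0.087, 0.1428, 0, 42, 0.3], [0.1015, 0.1666, 0, 49, 0.3], [0.116, 0.1904, 0, 56, 0.3], [0.1305, 0.2142, 0, 63, 0.3], [0.1445, 0.2375, 0, 70, 0.3]],
  ],
)

```text
time: 1.77
position: [548.6, -64.4, 242.0]
tcp_rot: [-0.0, 0.789, 0.615, -0.0]
force: [-0.4, -0.7, -0.4]
grip_width: 55.6
```

```bash
python3 - <<'E'
from h import *
print(cast(model("scene"),[(285,368)],5),cast(model("side"),[(282,168)],5))
s=robot.sense();print(s["position"],s["grip_width"],s["joint_positions"])
im=robot.read_camera("wrist");cv2.imwrite("pics/w1.png",im[:,:,::-1]);M=model("wrist",s)
for c in HS:
    for b in blobs(mask(im,c))[0]: print(c,b,cast(M,[b[5]],123)[0],cast(M,[b[5]],8)[0])
E
```

```text
[[ 742.8 -164.3]] [[ 730.3 -160. ]]
[548.63703366 -64.42411361 241.95732349] 55.5955549130936 [-3.53772374e-01 -4.07248191e-02 -5.10080843e-02  1.56105348e+00
  1.19020341e-04 -1.07605147e-01]
red (np.int32(88), np.int32(365), np.int32(98), np.int32(24), np.int32(52), array([370.9, 121.4])) [488.9 -16.2] [497.8  -3.6]
red (np.int32(2680), np.int32(387), np.int32(110), np.int32(61), np.int32(56), array([417.1, 136.4])) [505.2  10.9] [521.7  35.9]
red (np.int32(713), np.int32(289), np.int32(159), np.int32(66), np.int32(46), array([319.4, 175.3])) [514.5 -56.6] [535.1 -62.5]
green (np.int32(637), np.int32(407), np.int32(163), np.int32(61), np.int32(64), array([426.1, 188.5])) [540.6  11.1] [573.3  36.3]
green (np.int32(2196), np.int32(298), np.int32(200), np.int32(50), np.int32(57), array([322.4, 228.7])) [551.4 -63.7] [589.  -72.9]
green (np.int32(532), np.int32(155), np.int32(439), np.int32(37), np.int32(23), array([174.1, 451.9])) [ 722.3 -242.4] [ 838.3 -333.5]
blue (np.int32(929), np.int32(350), np.int32(91), np.int32(55), np.int32(72), array([366.7, 123.3])) [489.4 -19.1] [498.5  -7.7]
blue (np.int32(122), np.int32(425), np.int32(177), np.int32(34), np.int32(43), array([434.6, 193.4])) [545.4  16.2] [580.2  43.7]
blue (np.int32(2621), np.int32(456), np.int32(203), np.int32(62), np.int32(58), array([486.3, 231.3])) [581.3  47.6] [632.6  89.4]
blue (np.int32(441), np.int32(623), np.int32(247), np.int32(17), np.int32(37), array([632.5, 265. ])) [634.1 150.4] [709.6 239.4]
```

View pics/w1.png

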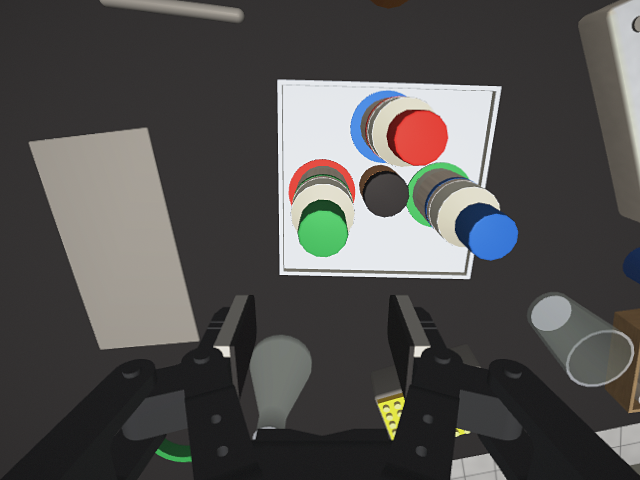

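Request:
servo_tool(
  increments=[
    [[0.001, 0, -0.02, 0, 0.3], [0.001, 0, -0.04, 0, 0.3], [0.001, 0, -0.06, 0, 0.3], [0.001, 0, -0.08, 0, 0.3], [0.001, 0, -0.1, 0, 0.3], [0.001, 0, -0.115, 0, 0.3], [0.001, 0, -0.123, 0, 0.3], [0.001, 0, -0.123, 0, 0.3]],
  ],
)

```text
time: 2.48
position: [547.9, -65.4, 117.1]
tcp_rot: [-0.002, 0.791, 0.612, -0.001]
force: [-0.9, -0.2, -0.2]
grip_width: 55.6
```

Request:
servo_tool(
  increments=[
    [[0, 0, 0, 0, -0.6], [0, 0, 0, 0, -0.6], [0, 0, 0, 0, -0.6], [0, 0, 0, 0, -0.6], [0, 0, 0, 0, -0.6], [0, 0, 0, 0, -0.6], [0, 0, 0.01, 0, -0.6], [0, 0, 0.025, 0, -0.6]],
  ],
)

```text
time: 3.15
position: [548.0, -65.5, 143.4]
tcp_rot: [-0.001, 0.79, 0.612, -0.001]
force: [0.2, -0.8, -2.6]
grip_width: 32.4
```

Request:
servo_tool(
  increments=[
    [[0, 0, 0.02, 0, -0.6], [0, 0, 0.045, 0, -0.6], [0.005, -0.015, 0.066, 0, -0.6], [0.015, -0.042, 0.066, 0, -0.6], [0.027, -0.075, 0.066, 0, -0.6], [0.04, -0.11, 0.066, 0, -0.6], [0.053, -0.146, 0.066, 0, -0.6], [0.066, -0.182, 0.066, 0, -0.6], [0.076, -0.211, 0.066, 0, -0.6], [0.082, -0.228, 0.066, 0, -0.6]],
  ],
)

```text
time: 3.98
position: [631.1, -297.3, 209.6]
tcp_rot: [-0.0, 0.791, 0.612, -0.0]
force: [0.3, 0.8, -2.3]
grip_width: 32.5
```

Request:
servo_tool(
  increments=[
    [[0.002, -0.004, 0, 0, -0.6], [0.002, -0.004, -0.02, 0, -0.6], [0.002, -0.004, -0.045, 0, -0.6], [0.002, -0.004, -0.07, 0, -0.6], [0.002, -0.004, -0.084, 0, -0.6], [0.002, -0.004, -0.09, 0, -0.6], [0.002, -0.004, -0.094, 0, -0.6], [0.002, -0.004, -0.0945, 0, -0.6], [0.002, -0.004, -0.0945, 0, -0.6]],
  ],
)

```text
time: 4.73
position: [633.8, -298.0, 117.4]
tcp_rot: [0.001, 0.79, 0.613, 0.0]
force: [0.2, -0.5, -2.2]
grip_width: 32.8
```

Request:
servo_tool(
  increments=[
    [[0, 0, -0.002, 0, -0.6], [0, 0, -0.003, 0, -0.6], [0, 0, -0.003, 0, -0.6]],
  ],
)

```text
time: 4.98
position: [634.7, -298.4, 116.6]
tcp_rot: [0.002, 0.79, 0.613, 0.001]
force: [-2.6, 3.8, 12.4]
grip_width: 32.6
```

Request:
servo_tool(
  increments=[
    [[0, 0, 0.0015, 0, -0.6], [0, 0, 0.0015, 0, 0.3], [0, 0, 0.0015, 0, 0.3], [0, 0, 0.0015, 0, 0.3], [0, 0, 0.0015, 0, 0.3], [0, 0, 0.02, 0, 0.3], [0, 0, 0.045, 0, 0.3], [0, 0, 0.075, 0, 0.3], [0, 0, 0.1, 0, 0.3], [0, 0, 0.1, 0, 0.3]],
  ],
)

```text
time: 5.82
position: [634.9, -299.1, 219.4]
tcp_rot: [0.004, 0.79, 0.612, 0.001]
force: [-0.0, -0.0, 1.3]
grip_width: 55.3
```

```bash
python3 - <<'E'
from h import *
s=robot.sense();print(s["position"],s["grip_width"])
for n in ("scene","side"):
    im=robot.read_camera(n)
    if n=="side": cv2.imwrite("pics/s2.png",im[:,:,::-1])
    M=model(n)
    for c in HS:
        for b in blobs(mask(im,c),200)[0]: print(n,c,b[0],b[5],cast(M,[b[5]],119)[0])
E
```

```text
[ 634.87390537 -299.1382353   219.38515406] 55.31359338426898
scene red 20197 [147.1  63.8] [-67.3 -62.6]
scene red 1398 [297.6  12.2] [-136.4  380. ]
scene red 441 [301.1 182.4] [496.9  12.4]
scene red 801 [278.9 263.9] [ 647.1 -116.1]
scene green 251 [344.7 256.2] [684.6 -23.6]
scene green 616 [161.6 305.3] [ 632.1 -296.7]
scene green 1775 [213.3 441.8] [ 859.1 -324.7]
scene blue 1682 [486.6  94.2] [436.9 512. ]
scene blue 463 [343.3 199.4] [572.4  49. ]
scene blue 587 [480.3 243.9] [773.1 173. ]
side red 39126 [584.8 217.5] [ 162.3 -179.4]
side red 2929 [413.2  55.5] [ 594.5 -505.4]
side red 532 [343.6 218.7] [506.3   5.5]
side green 307 [356.7  98.6] [ 632.5 -300.4]
side green 599 [293.  115.9] [ 716.3 -192.3]
side blue 447 [292.3 216.6] [581.3  39.7]
side blue 812 [158.7 315.1] [651.  290.9]
```

View pics/s2.png

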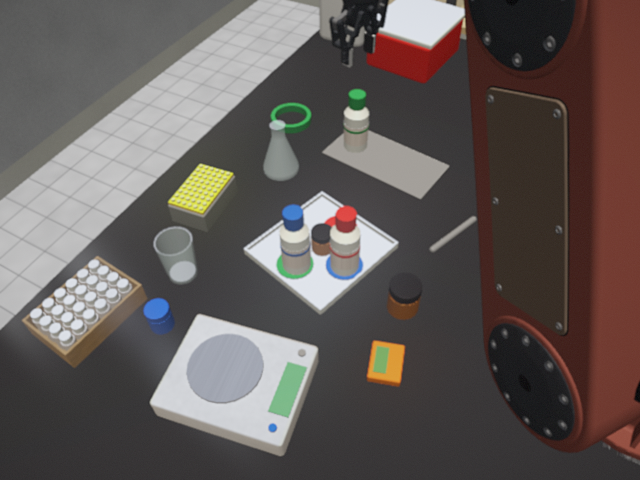

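Request:
servo_tool(
  increments=[
    [[0, 0, 0, 0, 0.3], [0, 0, 0, 0, 0.3], [0, 0, 0, 0, 0.3]],
  ],
)

```text
time: 6.17
position: [632.7, -297.5, 211.2]
tcp_rot: [-0.001, 0.79, 0.613, -0.0]
force: [-0.1, 1.0, 0.5]
grip_width: 55.6
```

Request:
servo_tool(
  increments=[
    [[-0.006, 0.015, 0, 0, 0.3], [-0.019, 0.045, 0, 0, 0.3], [-0.034, 0.08, 0, 0, 0.3], [-0.05, 0.118, 0, 0, 0.3], [-0.066, 0.156, 0, 0, 0.3], [-0.082, 0.194, 0, 0, 0.3], [-0.098, 0.232, 0, 0, 0.3], [-0.113, 0.266, 0, 0, 0.3], [-0.124, 0.292, 0, 0, 0.3], [-0.13, 0.306, 0, 0, 0.3]],
  ],
)

```text
time: 7.0
position: [501.6, 10.9, 212.4]
tcp_rot: [-0.001, 0.79, 0.613, -0.0]
force: [-0.1, -0.3, -0.6]
grip_width: 55.5
```

Request:
servo_tool(
  increments=[
    [[0, 0, 0, 0, 0.3], [0, 0, -0.015, 0, 0.3], [0, 0, -0.04, 0, 0.3], [0, 0, -0.06, 0, 0.3], [0, 0, -0.078, 0, 0.3], [0, 0, -0.088, 0, 0.3], [0, 0, -0.0935, 0, 0.3], [0, 0, -0.0935, 0, 0.3], [0, 0, -0.0935, 0, 0.3], [0, 0, -0.0935, 0, 0.3]],
  ],
)

```text
time: 7.83
position: [504.0, 7.8, 120.5]
tcp_rot: [0.001, 0.791, 0.612, 0.001]
force: [0.1, -0.5, 0.9]
grip_width: 55.5
```

Request:
servo_tool(
  increments=[
    [[0, 0, 0, 0, -0.6], [0, 0, 0, 0, -0.6], [0, 0, 0, 0, -0.6], [0, 0, 0, 0, -0.6], [0, 0, 0, 0, -0.6], [0, 0, 0, 0, -0.6], [0, 0, 0.015, 0, -0.6], [0, 0, 0.04, 0, -0.6], [0, 0, 0.065, 0, -0.6], [0, 0, 0.085, 0, -0.6]],
  ],
)

```text
time: 8.67
position: [503.1, 8.1, 205.8]
tcp_rot: [0.0, 0.79, 0.613, 0.0]
force: [0.3, 0.2, -2.3]
grip_width: 32.3
```

Request:
servo_tool(
  increments=[
    [[-0.001, -0.014, 0.005, 0, -0.6], [-0.003, -0.04, 0.005, 0, -0.6], [-0.005, -0.072, 0.005, 0, -0.6], [-0.008, -0.108, 0.005, 0, -0.6], [-0.01, -0.144, 0.005, 0, -0.6], [-0.012, -0.18, 0.005, 0, -0.6], [-0.015, -0.216, 0.005, 0, -0.6], [-0.017, -0.248, 0.005, 0, -0.6], [-0.018, -0.272, 0.005, 0, -0.6], [-0.019, -0.284, 0.005, 0, -0.6]],
  ],
)

```text
time: 9.5
position: [483.5, -278.7, 208.7]
tcp_rot: [-0.0, 0.791, 0.612, -0.0]
force: [0.6, 0.1, -2.4]
grip_width: 32.3
```

Request:
servo_tool(
  increments=[
    [[0, 0, 0, 0, -0.6], [0, 0, -0.015, 0, -0.6], [0, 0, -0.04, 0, -0.6], [0, 0, -0.06, 0, -0.6], [0, 0, -0.075, 0, -0.6], [0, 0, -0.085, 0, -0.6], [0, 0, -0.09, 0, -0.6], [0, 0, -0.0925, 0, -0.6], [0, 0, -0.0945, 0, -0.6], [0, 0, -0.0945, 0, -0.6]],
  ],
)

```text
time: 10.33
position: [485.1, -275.9, 116.6]
tcp_rot: [0.001, 0.79, 0.613, 0.0]
force: [-0.2, 1.0, 0.1]
grip_width: 32.7
```

Request:
servo_tool(
  increments=[
    [[0, 0, 0, 0, -0.6], [0, 0, 0, 0, -0.6], [0, 0, 0, 0, -0.6]],
  ],
)

```text
time: 10.58
position: [485.2, -276.1, 116.5]
tcp_rot: [0.001, 0.79, 0.613, 0.001]
force: [0.8, 3.0, 6.7]
grip_width: 32.5
```

Request:
servo_tool(
  increments=[
    [[0, 0, 0.001, 0, 0.3], [0, 0, 0.001, 0, 0.3], [0, 0, 0.001, 0, 0.3], [0, 0, 0.001, 0, 0.3], [0, 0, 0.02, 0, 0.3], [0, 0, 0.045, 0, 0.3], [0, 0, 0.075, 0, 0.3], [0, 0, 0.098, 0, 0.3], [0, 0, 0.098, 0, 0.3], [0, 0, 0.098, 0, 0.3]],
  ],
)

```text
time: 11.42
position: [484.8, -276.6, 214.3]
tcp_rot: [0.001, 0.791, 0.612, 0.0]
force: [-0.5, 0.1, -0.6]
grip_width: 55.3
```

Request:
servo_tool(
  increments=[
    [[0.005, 0.016, 0, 0, 0.3], [0.014, 0.048, 0, 0, 0.3], [0.025, 0.085, 0, 0, 0.3], [0.037, 0.124, 0, 0, 0.3], [0.049, 0.164, 0, 0, 0.3], [0.061, 0.204, 0, 0, 0.3], [0.072, 0.244, 0, 0, 0.3], [0.083, 0.28, 0, 0, 0.3], [0.091, 0.307, 0, 0, 0.3], [0.095, 0.3205, 0, 0, 0.3]],
  ],
)

```text
time: 12.25
position: [578.9, 48.0, 211.2]
tcp_rot: [-0.001, 0.79, 0.614, -0.0]
force: [-0.2, -0.1, 0.2]
grip_width: 55.7
```

Request:
servo_tool(
  increments=[
    [[0, 0, 0, 0, 0.3], [0, 0, -0.015, 0, 0.3], [0, 0, -0.04, 0, 0.3], [0, 0, -0.06, 0, 0.3], [0, 0, -0.078, 0, 0.3], [0, 0, -0.088, 0, 0.3], [0, 0, -0.0935, 0, 0.3], [0, 0, -0.0935, 0, 0.3], [0, 0, -0.0935, 0, 0.3], [0, 0, -0.0935, 0, 0.3]],
  ],
)

```text
time: 13.08
position: [579.9, 44.3, 120.6]
tcp_rot: [0.001, 0.791, 0.612, 0.001]
force: [0.2, -0.7, -0.1]
grip_width: 55.5
```

Request:
servo_tool(
  increments=[
    [[0, 0, 0, 0, -0.6], [0, 0, 0, 0, -0.6], [0, 0, 0, 0, -0.6], [0, 0, 0, 0, -0.6], [0, 0, 0, 0, -0.6], [0, 0, 0, 0, -0.6], [0, 0, 0.015, 0, -0.6], [0, 0, 0.04, 0, -0.6], [0, 0, 0.065, 0, -0.6], [0, 0, 0.085, 0, -0.6]],
  ],
)

```text
time: 13.92
position: [579.2, 44.7, 205.9]
tcp_rot: [0.0, 0.79, 0.613, 0.0]
force: [0.7, -0.7, -1.6]
grip_width: 32.5
```

Request:
servo_tool(
  increments=[
    [[-0.001, -0.016, 0.005, 0, -0.6], [-0.003, -0.046, 0.005, 0, -0.6], [-0.005, -0.084, 0.005, 0, -0.6], [-0.008, -0.126, 0.005, 0, -0.6], [-0.01, -0.168, 0.005, 0, -0.6], [-0.013, -0.21, 0.005, 0, -0.6], [-0.016, -0.252, 0.005, 0, -0.6], [-0.018, -0.289, 0.005, 0, -0.6], [-0.02, -0.317, 0.005, 0, -0.6], [-0.0205, -0.3315, 0.005, 0, -0.6]],
  ],
)

```text
time: 14.75
position: [557.7, -290.4, 208.7]
tcp_rot: [-0.0, 0.791, 0.611, -0.0]
force: [-0.0, 0.5, -1.5]
grip_width: 32.3
```

Request:
servo_tool(
  increments=[
    [[0, 0, 0, 0, -0.6], [0, 0, -0.015, 0, -0.6], [0, 0, -0.04, 0, -0.6], [0, 0, -0.06, 0, -0.6], [0, 0, -0.075, 0, -0.6], [0, 0, -0.085, 0, -0.6], [0, 0, -0.09, 0, -0.6], [0, 0, -0.0925, 0, -0.6], [0, 0, -0.0945, 0, -0.6], [0, 0, -0.0945, 0, -0.6]],
  ],
)

```text
time: 15.58
position: [559.6, -286.7, 116.7]
tcp_rot: [0.001, 0.79, 0.613, 0.001]
force: [0.9, 0.2, -1.4]
grip_width: 32.2
```

Request:
servo_tool(
  increments=[
    [[0, 0, 0, 0, -0.6], [0, 0, 0, 0, -0.6], [0, 0, 0, 0, -0.6]],
  ],
)

```text
time: 15.83
position: [559.7, -287.0, 116.6]
tcp_rot: [0.001, 0.79, 0.613, 0.001]
force: [1.6, 3.1, 6.2]
grip_width: 32.6
```

Request:
servo_tool(
  increments=[
    [[0, 0, 0.001, 0, 0.3], [0, 0, 0.001, 0, 0.3], [0, 0, 0.001, 0, 0.3], [0, 0, 0.001, 0, 0.3], [0, 0, 0.02, 0, 0.3], [0, 0, 0.045, 0, 0.3], [0, 0, 0.075, 0, 0.5], [0, 0, 0.098, 0, 0.5], [0, 0, 0.098, 0, 0.5], [0, 0, 0.098, 0, 0.5]],
  ],
)

```text
time: 16.67
position: [559.4, -287.5, 214.4]
tcp_rot: [0.001, 0.79, 0.612, 0.0]
force: [-0.0, -0.3, -0.4]
grip_width: 63.9
```

Request:
servo_tool(
  increments=[
    [[0, 0.018, 0.003, 0, 0.5], [0, 0.05, 0.01, 0, 0.5], [0, 0.085, 0.015, 0, 0.5], [0, 0.12, 0.02, 0, 0.5], [0, 0.155, 0.03, 0, 0.5], [0, 0.19, 0.03, 0, 0.5], [0, 0.225, 0.03, 0, 0.5], [0, 0.255, 0.03, 0, 0.5], [0, 0.277, 0.03, 0, 0.5], [0, 0.277, 0.03, 0, 0.5]],
  ],
)

```text
time: 17.5
position: [557.6, -5.4, 241.6]
tcp_rot: [-0.001, 0.789, 0.614, -0.0]
force: [0.7, 0.6, 0.1]
grip_width: 63.8
```

Request:
servo_tool(
  increments=[
    [[0, 0, 0, 0, 0.5], [0, 0, 0, 0, 0.5], [0, 0, 0, 0, 0.5]],
  ],
)

```text
time: 17.75
position: [558.4, -10.6, 242.1]
tcp_rot: [-0.0, 0.791, 0.612, -0.0]
force: [-0.3, -0.3, -0.5]
grip_width: 64.2
```

```bash
python3 - <<'E'
from h import *
s=robot.sense();print(s["position"],s["grip_width"])
im=robot.read_camera("wrist");cv2.imwrite("pics/w3.png",im[:,:,::-1]);M=model("wrist",s)
for c in HS:
    for b in blobs(mask(im,c),800)[0]: print("w",c,b[0],b[5],cast(M,[b[5]],8)[0])
k=np.uint8(im.max(2)<60);
for b in blobs(k,300)[0]: print("dark",b,cast(M,[b[5]],52)[0])
for n in ("scene","side"):
    im=robot.read_camera(n);cv2.imwrite(f"pics/{n}3.png",im[:,:,::-1]);M=model(n)
    for c in HS:
        for b in blobs(mask(im,c),150)[0]:
            P=cast(M,[b[5]],119)[0]; Q=cast(M,[b[5]],8)[0]
            if P[1]<-250 and P[0]>400:print(n,c,b[0],"mat",P)
            if 440<Q[0]<650 and abs(Q[1])<120: print(n,c,b[0],"pad",Q)
E
```

```text
[558.43140022 -10.59782017 242.13170965] 64.17728876620552
w red 3364 [266.6 195.6] [551.3 -64.2]
w green 3323 [383.4 197.6] [582.2  47.3]
w green 1439 [ 15.8 387. ] [ 702.1 -432. ]
w blue 3938 [326.5 130.2] [505.3   8.6]
w blue 2394 [608.  273.7] [725.1 265.9]
dark (np.int32(180480), np.int32(0), np.int32(0), np.int32(640), np.int32(480), array([306. , 244.6])) [595.3 -34. ]
dark (np.int32(330), np.int32(0), np.int32(231), np.int32(16), np.int32(32), array([  5.6, 246.7])) [ 527.8 -304.7]
dark (np.int32(1407), np.int32(0), np.int32(309), np.int32(45), np.int32(67), array([ 16.1, 336.4])) [ 618.1 -345.1]
scene red 542 mat [ 482.7 -275. ]
scene red 801 pad [551.3 -66.1]
scene green 747 pad [582.1  45.8]
scene green 614 mat [ 632.1 -296.7]
scene green 1777 mat [ 859.  -324.8]
scene blue 395 pad [494.5   3.2]
scene blue 554 mat [ 557. -286.]
side red 1388 mat [ 885.5 -591.7]
side red 3109 mat [ 600.4 -506. ]
side red 384 mat [ 483.5 -278.9]
side red 569 pad [544.8 -67.2]
side green 220 mat [ 628.1 -300.8]
side green 765 pad [579.1  47.7]
side blue 336 mat [ 557.6 -290.2]
side blue 789 pad [502.3   9.1]
```

View pics/w3.png

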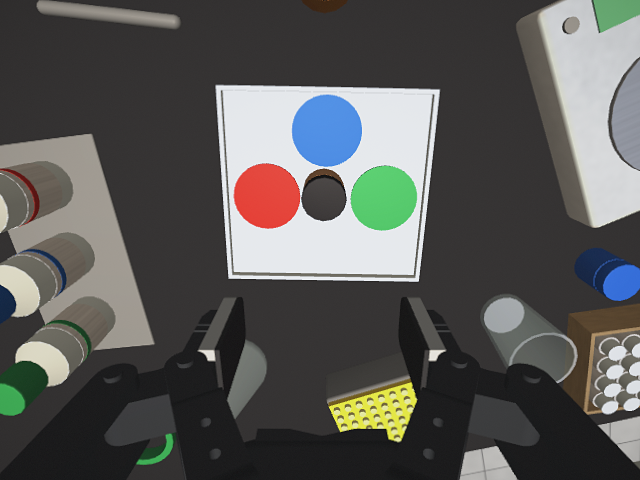

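View pics/scene3.png

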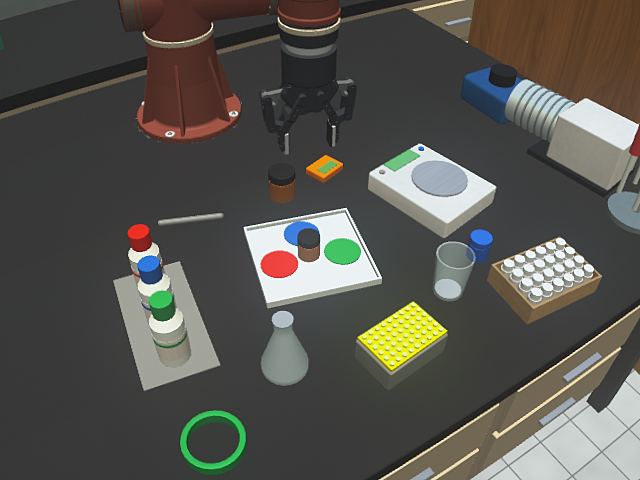

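```bash
python3 - <<'E'
from h import *
M=model("wrist");print(robot.sense()["position"],cast(M,[(324.5,198.5)],52))
for n,uv in (("scene",(308,237)),):
    im=cv2.imread(f"pics/{n}3.png");print(cast(model(n),[uv],51))
E
```

```text
[558.64085583 -10.72924914 242.54807841] [[558.2  -7.2]]
[[558.4 -11.1]]
```

Request:
servo_tool(
  increments=[
    [[-0.001, 0.003, -0.02, 0, 0.5], [-0.001, 0.003, -0.05, 0, 0.5], [-0.001, 0.003, -0.085, 0, 0.5], [-0.001, 0.003, -0.12, 0, 0.5], [-0.001, 0.003, -0.15, 0, 0.5], [-0.001, 0.003, -0.175, 0, 0.5], [-0.001, 0.003, -0.195, 0, 0.5], [-0.001, 0.003, -0.21, 0, 0.5], [-0.001, 0.003, -0.217, 0, 0.5], [-0.001, 0.003, -0.217, 0, 0.5]],
  ],
)

```text
time: 18.73
position: [556.5, -7.1, 24.1]
tcp_rot: [-0.001, 0.791, 0.612, -0.001]
force: [-0.8, -0.3, 0.8]
grip_width: 64.4
```

Request:
servo_tool(
  increments=[
    [[0, 0, 0, 0, 0.5], [0, 0, 0, 0, 0.5], [0, 0, 0, 0, -0.5], [0, 0, 0, 0, -0.5], [0, 0, 0, 0, -0.5], [0, 0, 0, 0, -0.5], [0, 0, 0, 0, -0.5], [0, 0, 0, 0, -0.5], [0, 0, 0.01, 0, -0.5], [0, 0, 0.025, 0, -0.5]],
  ],
)

```text
time: 19.57
position: [556.5, -6.5, 50.2]
tcp_rot: [-0.001, 0.79, 0.613, -0.001]
force: [0.4, 0.2, -1.2]
grip_width: 38.8
```

Request:
servo_tool(
  increments=[
    [[0, 0, 0.03, 0, -0.5], [0, 0, 0.06, 0, -0.5], [0, 0.005, 0.09, 0, -0.5], [0, 0.02, 0.11, 0, -0.5], [-0.001, 0.045, 0.11, 0, -0.5], [-0.002, 0.075, 0.11, 0, -0.5], [-0.002, 0.105, 0.11, 0, -0.5], [-0.003, 0.135, 0.11, 0, -0.5], [-0.003, 0.165, 0.11, 0, -0.5], [-0.004, 0.195, 0.11, 0, -0.5]],
  ],
)

```text
time: 20.4
position: [553.5, 189.6, 161.5]
tcp_rot: [0.0, 0.79, 0.613, 0.0]
force: [1.2, -0.5, -0.6]
grip_width: 38.8
```

Request:
servo_tool(
  increments=[
    [[-0.001, 0.03, 0, 0, -0.5], [-0.002, 0.06, 0, 0, -0.5], [-0.002, 0.085, 0, 0, -0.5], [-0.002, 0.098, 0, 0, -0.5], [-0.002, 0.102, 0, 0, -0.5], [-0.002, 0.102, 0, 0, -0.5], [-0.002, 0.102, 0, 0, -0.5], [-0.002, 0.102, 0, 0, -0.5]],
  ],
)

```text
time: 21.07
position: [552.0, 288.8, 160.9]
tcp_rot: [0.0, 0.791, 0.612, -0.0]
force: [0.2, -0.2, -1.4]
grip_width: 39.1
```

Request:
servo_tool(
  increments=[
    [[0, 0.001, -0.015, 0, -0.5], [0, 0.001, -0.035, 0, -0.5], [0, 0.001, -0.055, 0, -0.5], [0, 0.001, -0.07, 0, -0.5], [0, 0.001, -0.078, 0, -0.5], [0, 0.001, -0.081, 0, -0.5], [0, 0.001, -0.0825, 0, -0.5], [0, 0.001, -0.0825, 0, -0.5], [0, 0.001, -0.0825, 0, -0.5], [0, 0.001, -0.0825, 0, -0.5]],
  ],
)

```text
time: 21.9
position: [552.4, 290.7, 79.3]
tcp_rot: [0.0, 0.791, 0.612, 0.001]
force: [-0.7, -2.6, 2.2]
grip_width: 39.2
```

Request:
servo_tool(
  increments=[
    [[0, 0, -0.001, 0, -0.5], [0, 0, -0.001, 0, -0.5]],
  ],
)

```text
time: 22.07
position: [552.4, 290.7, 79.3]
tcp_rot: [0.001, 0.791, 0.612, 0.001]
force: [-3.7, -5.1, 11.2]
grip_width: 38.7
```

Touching the pan; release, rise, check.

Request:
servo_tool(
  increments=[
    [[0, 0, 0.001, 0, 0.5], [0, 0, 0.001, 0, 0.5], [0, 0, 0.001, 0, 0.5], [0, 0, 0.001, 0, 0.5], [0, 0, 0.001, 0, 0.5], [0, 0, 0.02, 0, 0.5], [0, 0, 0.05, 0, 0.5], [0, 0, 0.085, 0, 0.5], [0, 0, 0.12, 0, 0.5], [0, 0, 0.135, 0, 0.5]],
  ],
)

```text
time: 22.9
position: [553.0, 291.5, 217.5]
tcp_rot: [0.001, 0.79, 0.613, 0.003]
force: [0.0, -0.1, 1.8]
grip_width: 64.2
```

Request:
servo_tool(
  increments=[
    [[0, -0.02, 0, 0, 0.5], [0, -0.05, 0, 0, 0.5], [0, -0.085, 0, 0, 0.3], [0, -0.12, 0, 0, 0.3], [0, -0.155, 0, 0, 0.3], [0, -0.185, 0, 0, 0.3], [0, -0.205, 0, 0, 0.3], [0, -0.21, 0, 0, 0.3], [0, -0.21, 0, 0, 0.3], [0, -0.21, 0, 0, 0.3]],
  ],
)

```text
time: 23.73
position: [551.7, 81.5, 212.3]
tcp_rot: [-0.0, 0.791, 0.612, 0.0]
force: [-0.7, 0.1, 0.9]
grip_width: 55.6
```

```bash
python3 - <<'E'
from h import *
print(robot.sense()["position"])
im=robot.read_camera("scene")[:,:,::-1];im2=robot.read_camera("side")[:,:,::-1]
a=cv2.resize(im[120:260,350:510],None,fx=2.5,fy=2.5);b=cv2.resize(im2[300:460,140:330],None,fx=2.1,fy=2.1)
o=np.zeros((350,800,3),np.uint8);o[:350,:400]=a;o[:336,400:799]=b[:336,:399]
cv2.imwrite("pics/jar4.png",o);cv2.imwrite("pics/scene4.png",im);cv2.imwrite("pics/side4.png",im2)
E
```

```text
[551.72714307  81.53640537 212.32109411]
```

View pics/jar4.png

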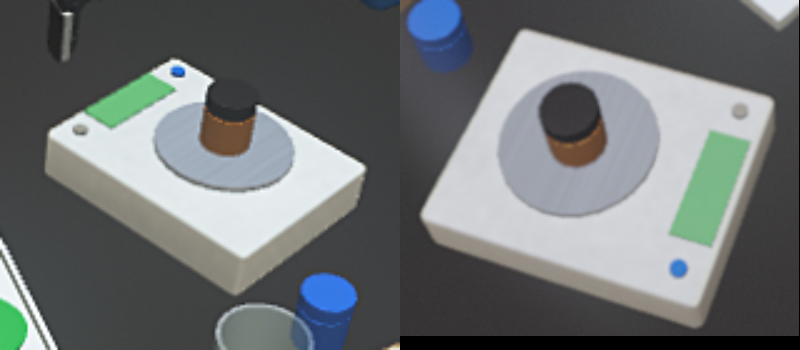

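Request:
servo_tool(
  increments=[
    [[0, -0.016, 0, 0, 0.3], [0.001, -0.048, 0, 0, 0.3], [0.002, -0.088, 0, 0, 0.3], [0.003, -0.129, 0, 0, 0.3], [0.004, -0.17, 0, 0, 0.3], [0.005, -0.211, 0, 0, 0.3], [0.005, -0.252, 0, 0, 0.3], [0.006, -0.293, 0, 0, 0.3], [0.006, -0.33, 0, 0, 0.3], [0.0065, -0.358, 0, 0, 0.3]],
  ],
)

```text
time: 24.67
position: [558.4, -278.8, 212.0]
tcp_rot: [0.0, 0.79, 0.613, -0.0]
force: [0.6, -0.6, 0.2]
grip_width: 55.6
```

Request:
servo_tool(
  increments=[
    [[0, -0.0105, 0, 0, 0.3], [0, -0.0105, 0, 0, 0.3], [0, -0.0105, -0.015, 0, 0.3], [0, -0.0105, -0.04, 0, 0.3], [0, -0.0105, -0.065, 0, 0.3], [0, -0.0105, -0.083, 0, 0.3], [0, -0.0105, -0.093, 0, 0.3], [0, -0.0105, -0.097, 0, 0.3], [0, -0.0105, -0.097, 0, 0.3], [0, -0.0105, -0.097, 0, 0.3]],
  ],
)

```text
time: 25.5
position: [558.9, -287.0, 116.6]
tcp_rot: [0.001, 0.79, 0.613, 0.0]
force: [0.9, -0.0, 0.4]
grip_width: 55.3
```

Request:
servo_tool(
  increments=[
    [[0, 0, 0, 0, 0.3], [0, 0, 0, 0, -0.6], [0, 0, 0, 0, -0.6], [0, 0, 0, 0, -0.6], [0, 0, 0, 0, -0.6], [0, 0, 0, 0, -0.6], [0, 0, 0, 0, -0.6], [0, 0, 0.02, 0, -0.6], [0, 0, 0.05, 0, -0.6], [0, 0, 0.08, 0, -0.6]],
  ],
)

```text
time: 26.33
position: [557.4, -286.9, 195.2]
tcp_rot: [-0.001, 0.791, 0.612, -0.0]
force: [0.8, -0.8, -0.5]
grip_width: 32.2
```

Request:
servo_tool(
  increments=[
    [[0, 0.004, 0.02, 0, -0.6], [-0.004, 0.022, 0.02, 0, -0.6], [-0.01, 0.055, 0.02, 0, -0.6], [-0.017, 0.092, 0.02, 0, -0.6], [-0.024, 0.13, 0.02, 0, -0.6], [-0.031, 0.168, 0.02, 0, -0.6], [-0.038, 0.206, 0.02, 0, -0.6], [-0.044, 0.244, 0.02, 0, -0.6], [-0.05, 0.276, 0.02, 0, -0.6], [-0.054, 0.296, 0.02, 0, -0.6]],
  ],
)

```text
time: 27.17
position: [503.3, 11.4, 215.5]
tcp_rot: [-0.0, 0.79, 0.613, 0.0]
force: [0.2, -1.2, -1.5]
grip_width: 32.0
```

Request:
servo_tool(
  increments=[
    [[0, 0, 0, 0, -0.6], [0, 0, 0, 0, -0.6], [0, 0, -0.015, 0, -0.6], [0, 0, -0.04, 0, -0.6], [0, 0, -0.065, 0, -0.6], [0, 0, -0.083, 0, -0.6], [0, 0, -0.091, 0, -0.6], [0, 0, -0.095, 0, -0.6], [0, 0, -0.097, 0, -0.6], [0, 0, -0.097, 0, -0.6]],
  ],
)

```text
time: 28.0
position: [505.3, 7.5, 120.5]
tcp_rot: [0.001, 0.791, 0.612, 0.001]
force: [0.4, -0.3, 6.8]
grip_width: 32.5
```

Request:
servo_tool(
  increments=[
    [[0, 0, 0, 0, -0.6], [0, 0, 0, 0, -0.6], [0, 0, 0, 0, -0.6]],
  ],
)

```text
time: 28.25
position: [505.6, 7.4, 120.6]
tcp_rot: [0.001, 0.791, 0.612, 0.001]
force: [-1.1, 0.2, 7.2]
grip_width: 32.7
```

Request:
servo_tool(
  increments=[
    [[0, 0, 0.001, 0, 0.3], [0, 0, 0.001, 0, 0.3], [0, 0, 0.001, 0, 0.3], [0, 0, 0.001, 0, 0.3], [0, 0, 0.02, 0, 0.3], [0, 0, 0.045, 0, 0.3], [0, 0, 0.075, 0, 0.3], [0, 0, 0.095, 0, 0.3], [0, 0, 0.095, 0, 0.3], [0.003, -0.007, 0.095, 0, 0.3]],
  ],
)

```text
time: 29.08
position: [507.8, 1.9, 214.6]
tcp_rot: [0.001, 0.79, 0.613, 0.001]
force: [-1.0, -0.1, -0.5]
grip_width: 55.7
```

Request:
servo_tool(
  increments=[
    [[0.009, -0.021, 0, 0, 0.3], [0.022, -0.052, 0, 0, 0.3], [0.037, -0.088, 0, 0, 0.3], [0.052, -0.124, 0, 0, 0.3], [0.067, -0.16, 0, 0, 0.3], [0.082, -0.196, 0, 0, 0.3], [0.097, -0.232, 0, 0, 0.3], [0.111, -0.265, 0, 0, 0.3], [0.121, -0.289, 0, 0, 0.3], [0.1255, -0.2995, 0, 0, 0.3]],
  ],
)

```text
time: 29.92
position: [632.4, -301.8, 210.1]
tcp_rot: [-0.001, 0.791, 0.611, -0.001]
force: [0.7, 0.0, 0.5]
grip_width: 55.7
```

Request:
servo_tool(
  increments=[
    [[0, 0, 0, 0, 0.3], [0, 0, 0, 0, 0.3], [0, 0, -0.015, 0, 0.3], [0, 0, -0.04, 0, 0.3], [0, 0, -0.065, 0, 0.3], [0, 0, -0.084, 0, 0.3], [0, 0, -0.094, 0, 0.3], [0, 0, -0.098, 0, 0.3], [0, 0, -0.098, 0, 0.3], [0, 0, -0.098, 0, 0.3]],
  ],
)

```text
time: 30.75
position: [633.1, -297.8, 116.7]
tcp_rot: [0.001, 0.79, 0.613, 0.0]
force: [0.9, -1.0, -0.1]
grip_width: 55.5
```

Request:
servo_tool(
  increments=[
    [[0, 0, 0, 0, 0.3], [0, 0, 0, 0, -0.6], [0, 0, 0, 0, -0.6], [0, 0, 0, 0, -0.6], [0, 0, 0, 0, -0.6], [0, 0, 0, 0, -0.6], [0, 0, 0, 0, -0.6], [0, 0, 0.02, 0, -0.6], [0, 0, 0.05, 0, -0.6], [0, 0, 0.08, 0, -0.6]],
  ],
)

```text
time: 31.58
position: [631.9, -297.3, 194.8]
tcp_rot: [-0.001, 0.79, 0.612, -0.0]
force: [1.2, -0.5, -2.1]
grip_width: 32.1
```

Request:
servo_tool(
  increments=[
    [[0, 0.006, 0.02, 0, -0.6], [-0.004, 0.028, 0.02, 0, -0.6], [-0.009, 0.063, 0.02, 0, -0.6], [-0.015, 0.103, 0.02, 0, -0.6], [-0.021, 0.143, 0.02, 0, -0.6], [-0.027, 0.183, 0.02, 0, -0.6], [-0.033, 0.223, 0.02, 0, -0.6], [-0.039, 0.263, 0.02, 0, -0.6], [-0.044, 0.3, 0.02, 0, -0.6], [-0.048, 0.328, 0.02, 0, -0.6]],
  ],
)

```text
time: 32.42
position: [583.8, 32.9, 215.3]
tcp_rot: [-0.0, 0.79, 0.613, 0.0]
force: [-0.1, 0.3, -1.5]
grip_width: 32.5
```

Request:
servo_tool(
  increments=[
    [[-0.0025, 0.013, 0, 0, -0.6], [-0.0025, 0.0165, 0, 0, -0.6], [-0.0025, 0.0165, -0.015, 0, -0.6], [-0.0025, 0.0165, -0.04, 0, -0.6], [-0.0025, 0.0165, -0.065, 0, -0.6], [-0.0025, 0.0165, -0.083, 0, -0.6], [-0.0025, 0.0165, -0.091, 0, -0.6], [-0.0025, 0.0165, -0.095, 0, -0.6], [-0.0025, 0.0165, -0.097, 0, -0.6], [-0.0025, 0.0165, -0.097, 0, -0.6]],
  ],
)

```text
time: 33.25
position: [583.4, 45.4, 120.7]
tcp_rot: [0.001, 0.791, 0.612, 0.001]
force: [-0.1, 0.4, 6.5]
grip_width: 32.4
```

Request:
servo_tool(
  increments=[
    [[0, 0, 0, 0, -0.6], [0, 0, 0, 0, -0.6], [0, 0, 0, 0, -0.6]],
  ],
)

```text
time: 33.5
position: [583.6, 45.4, 120.7]
tcp_rot: [0.001, 0.791, 0.612, 0.001]
force: [-1.8, 0.4, 6.4]
grip_width: 32.0
```

Request:
servo_tool(
  increments=[
    [[0, 0, 0.001, 0, 0.3], [0, 0, 0.001, 0, 0.3], [0, 0, 0.001, 0, 0.3], [0, 0, 0.001, 0, 0.3], [0, 0, 0.02, 0, 0.3], [0, 0, 0.045, 0, 0.3], [0, 0, 0.075, 0, 0.3], [0, 0, 0.095, 0, 0.3], [0, 0, 0.095, 0, 0.3], [-0.002, -0.007, 0.095, 0, 0.3]],
  ],
)

```text
time: 34.33
position: [581.1, 40.0, 214.5]
tcp_rot: [0.001, 0.79, 0.613, 0.001]
force: [0.0, 0.4, -0.4]
grip_width: 55.5
```

Request:
servo_tool(
  increments=[
    [[-0.007, -0.023, 0, 0, 0.3], [-0.018, -0.058, 0, 0, 0.3], [-0.029, -0.096, 0, 0, 0.3], [-0.041, -0.134, 0, 0, 0.3], [-0.053, -0.172, 0, 0, 0.3], [-0.064, -0.21, 0, 0, 0.3], [-0.076, -0.248, 0, 0, 0.3], [-0.087, -0.283, 0, 0, 0.3], [-0.094, -0.306, 0, 0, 0.3], [-0.0965, -0.316, 0, 0, 0.3]],
  ],
)

```text
time: 35.17
position: [481.6, -279.4, 211.5]
tcp_rot: [-0.001, 0.792, 0.611, -0.0]
force: [-0.3, -0.5, -0.1]
grip_width: 55.5
```

Request:
servo_tool(
  increments=[
    [[0, 0, 0, 0, 0.3], [0, 0, 0, 0, 0.3], [0, 0, -0.015, 0, 0.3], [0, 0, -0.04, 0, 0.3], [0, 0, -0.065, 0, 0.3], [0, 0, -0.084, 0, 0.3], [0, 0, -0.094, 0, 0.3], [0, 0, -0.098, 0, 0.3], [0, 0, -0.098, 0, 0.3], [0, 0, -0.098, 0, 0.3]],
  ],
)

```text
time: 36.0
position: [484.3, -276.2, 116.4]
tcp_rot: [0.001, 0.79, 0.613, 0.0]
force: [-0.6, -0.6, 0.1]
grip_width: 55.6
```

Request:
servo_tool(
  increments=[
    [[0, 0, 0, 0, 0.3], [0, 0, 0, 0, -0.6], [0, 0, 0, 0, -0.6], [0, 0, 0, 0, -0.6], [0, 0, 0, 0, -0.6], [0, 0, 0, 0, -0.6], [0, 0, 0, 0, -0.6], [0, 0, 0.02, 0, -0.6], [0, 0, 0.05, 0, -0.6], [0, 0, 0.08, 0, -0.6]],
  ],
)

```text
time: 36.83
position: [482.9, -275.8, 195.2]
tcp_rot: [-0.001, 0.791, 0.612, -0.0]
force: [0.1, 0.3, -1.9]
grip_width: 32.4
```

Request:
servo_tool(
  increments=[
    [[0.001, 0.004, 0.02, 0, -0.6], [0.006, 0.018, 0.02, 0, -0.6], [0.014, 0.043, 0.02, 0, -0.6], [0.023, 0.071, 0.02, 0, -0.6], [0.032, 0.1, 0.02, 0, -0.6], [0.041, 0.129, 0.02, 0, -0.6], [0.05, 0.158, 0.02, 0, -0.6], [0.058, 0.184, 0.02, 0, -0.6], [0.064, 0.203, 0.02, 0, -0.6], [0.0673, 0.2114, 0.02, 0, -0.6]],
  ],
)

```text
time: 37.67
position: [551.3, -62.6, 215.2]
tcp_rot: [-0.0, 0.79, 0.613, 0.0]
force: [-0.3, 0.3, -2.6]
grip_width: 32.3
```

Request:
servo_tool(
  increments=[
    [[0, 0, 0, 0, -0.6], [0, 0, 0, 0, -0.6], [0, 0, -0.015, 0, -0.6], [0, 0, -0.04, 0, -0.6], [0, 0, -0.065, 0, -0.6], [0, 0, -0.083, 0, -0.6], [0, 0, -0.091, 0, -0.6], [0, 0, -0.095, 0, -0.6], [0, 0, -0.097, 0, -0.6], [0, 0, -0.097, 0, -0.6]],
  ],
)

```text
time: 38.5
position: [551.7, -66.3, 120.5]
tcp_rot: [0.001, 0.791, 0.612, 0.001]
force: [-0.6, 0.3, 6.0]
grip_width: 32.7
```

Request:
servo_tool(
  increments=[
    [[0, 0, 0, 0, -0.6], [0, 0, 0, 0, -0.6], [0, 0, 0, 0, -0.6]],
  ],
)

```text
time: 38.75
position: [552.1, -66.3, 120.6]
tcp_rot: [0.001, 0.791, 0.612, 0.001]
force: [-0.8, 1.1, 6.8]
grip_width: 32.0
```

Request:
servo_tool(
  increments=[
    [[0, 0, 0.001, 0, 0.3], [0, 0, 0.001, 0, 0.3], [0, 0, 0.001, 0, 0.3], [0, 0, 0.001, 0, 0.3], [0, 0, 0.02, 0, 0.3], [0, 0, 0.045, 0, 0.3], [0, 0, 0.075, 0, 0.3], [0, 0, 0.105, 0, 0.3], [0, 0, 0.125, 0, 0.3], [0, 0, 0.125, 0, 0.3]],
  ],
)

```text
time: 39.58
position: [552.7, -65.6, 248.3]
tcp_rot: [0.003, 0.79, 0.613, 0.002]
force: [0.7, -0.1, 0.4]
grip_width: 55.7
```

Request:
servo_tool(
  increments=[
    [[0, -0.02, 0, 0, 0.3], [0, -0.05, 0, 0, 0.3], [0, -0.085, 0, 0, 0.3], [0, -0.12, 0, 0, 0.3], [0, -0.15, 0, 0, 0.3], [0, -0.17, 0, 0, 0.3], [0, -0.17, 0, 0, 0.3], [0, -0.17, 0, 0, 0.3], [0, -0.17, 0, 0, 0.3], [0, -0.17, 0, 0, 0.3]],
  ],
)

```text
time: 40.42
position: [551.1, -233.9, 243.2]
tcp_rot: [-0.0, 0.79, 0.613, 0.0]
force: [0.2, -0.7, -0.5]
grip_width: 55.7
```

```bash
python3 - <<'E'
from h import *
print(robot.sense()["position"])
for n in ("scene","side"):
    im=robot.read_camera(n);cv2.imwrite(f"pics/{n}5.png",im[:,:,::-1]);M=model(n)
    for c in HS:
        for b in blobs(mask(im,c),150)[0]:
            P=cast(M,[b[5]],123)[0]
            if 440<P[0]<640 and abs(P[1])<120: print(n,c,b[0],P)
E
```

```text
[ 551.07969503 -233.91342912  243.18367051]
scene red 489 [550.7 -64.5]
scene green 453 [582.   47.2]
scene blue 434 [503.2   9.8]
side red 441 [552.3 -68.2]
side green 276 [589.3  36.4]
side blue 419 [504.8   6.5]
side blue 181 [454.7 100.3]
```

View pics/scene5.png

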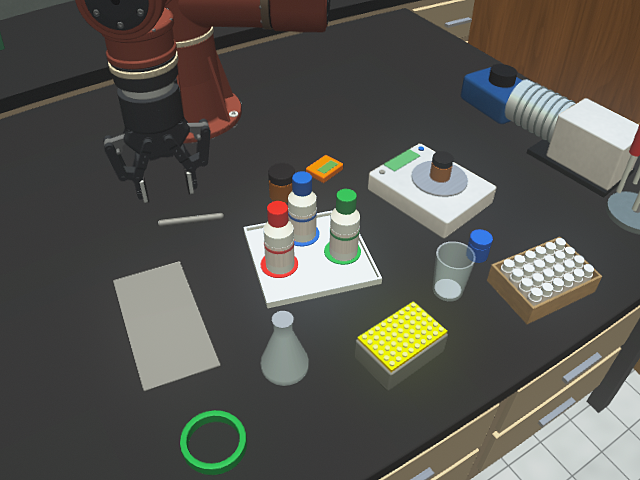

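View pics/side5.png

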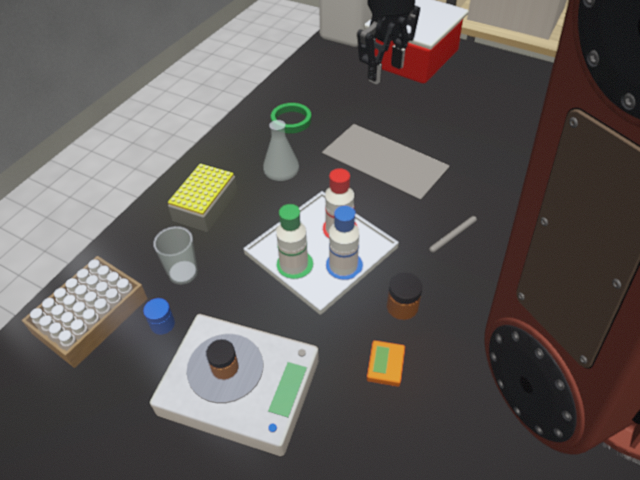

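```bash
python3 -c "
from cell import robot
print(robot.close_job())"
```

```text
the job is handed in; nothing more can be done
None
```

I set the three bottles on the grey mat, put the jar on the balance pan, then returned each bottle to the pad of its own cap colour. I handed the job in at about 40.5 s of the 128 s allowed. No verdict is reported.

**Bottles:** The last pictures show all three upright and released. From the scene camera, each cap is within about 2 mm of its pad's measured centre. The side camera puts red and blue within about 4 mm.

**Disagreement:** The side camera's reading for the green cap was about 13 mm from its pad centre. Its colour mask caught only part of the cap, so I went by the scene camera and the arm's release position, both within about 2 mm of the pad centre.

**Jar:** It stands upright near the middle of the pan. Reading its foot by eye in one crop of both cameras, taken just after placing, put it within about 5 mm of the centre. I did not measure it again at the end, but the final pictures show it still there.

**Flask and arm:** The flask looks untouched, and the arm ended clear of everything.

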